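Set the spring index pin in the slotted rail

TASK

Take the steel plunger pin by its knob out of the parking block, put its foot down through the wide opening at one end of the slotted aluminium rail until it stands on the ledges inside, then slide it along the slot, pressed lightly against its spring, until the foot drops into the pocket hidden under the rail's lips. Stop there, see that the foot sits fully home on the pocket's floor with the pin upright, and let go. Be gentle with the pin and rail (never over 25 N), and leave the mouse, the small computer and the screwdriver where they are.

Things in the scene. Friction and masses are not known exactly. Their poses are not given: they have to be found in the camera images.
- pin: Steel spring plunger pin, about 150 g, upright, 110 mm tall, round. Its origin is fixed to the knob: on the axis, 110 mm below the knob's top, at the underside of the foot while the spring is relaxed; z up. Black knob to grip: 24 mm across, z 75 to 110 mm; collar 16 mm across, z 70 to 75. At the start it stands in the parking block, its underside 12 mm above the table.
- pin_foot (a point): Centre of the underside of the pin's foot, axes as the pin. Foot: disc 36 mm across, 8 mm thick, on a 9 mm shank that slides up into the knob by up to 12 mm against a spring: pressing it down takes about 3.3 N to start, plus 0.6 N per mm (10.5 N at the stop). Unloaded, the foot stands fully out. Sideways and past the stop the pin is rigid.
- park: Fixed grey parking block, 72 x 72 x 20 mm, with a round recess 40 mm across and 8 mm deep in the middle of its top. Origin at the centre of its underside, on the table.
- rail: Fixed, rigid aluminium T-slot rail, 380 mm long (its y), 66 mm wide (x), on the table; origin on its underside at mid-width, z up. Black end blocks 66 mm high cover y -180 to -120 and 120 to 200 mm. Between them its top is at z 58 mm and a channel 42 mm wide runs inside, with a ledge (top z 22 mm) on either side of a gap 25 mm wide, too narrow for the foot.
- rail_opening (a point): Middle of the wide opening into the channel, at ledge height: rail x 0, y -98, z 22 mm, same axes as the rail. The opening is 42 mm (x) by 44 mm (y). The foot is lowered here onto the ledges and then slid towards the rail's +y, under the lips.
- rail_slot (a point): Point in the slot at the lips' top: rail x 0, y 25, z 58 mm, same axes. Lips (underside z 34 mm) leave a slot 12 mm wide along x 0 from y -76 to 120 mm. Hidden below them, both ledges are cut away over 41 mm of y: the pocket, floor at z 10 mm, its middle anywhere from y -20 to 70 mm, different each time. The foot drops 12 mm there and has 5 mm play along y.
- mouse: Black computer mouse lying loose, 105 x 60 x 26 mm, origin at the centre of its underside. Leave alone.
- mini_pc: Small aluminium computer box lying loose, 115 x 115 x 38 mm, origin at the centre of its underside. Leave alone.
- driver: Screwdriver with a black handle lying loose, about 0.2 m long. Leave alone.
Things that resemble listed ones, but are neither listed nor needed, are in the scene too. There is more than one size of the pin; the job needs the largest.

How it is judged:
By the outcome, as a careful person would: the job done as asked, in the order asked, and still so for the second after the job is handed in, with the robot touching nothing.
It also fails if it takes over 61 s, if anything falls off the work surface, if the arm or the gripper's body presses on something with over 40 N, if the wrist force passes 120 N, or if a joint passes its speed limit or range.

ROBOT

A 7-joint arm with a two-finger parallel gripper is mounted at the origin on the work surface. World frame = base frame: x ahead of the robot, y to its left, z up, the work surface at z = 0. Lengths are in mm, angles in degrees, forces in N, time in s.
With the tool pointing down it reaches from about 425 to 925 mm from the base axis. Payload 6.8 kg.
Tool frame: the origin (TCP) lies at the very end of the fingers, on their centre line; the grasp point (between the pads) lies 19 mm behind it; z points along the fingers, y is the line along which they close (so a half turn about z gives the same grasp; the last joint's range is limited). The gripper opens to 85 mm and grips with 20 to 120 N. Pads are 22 mm wide; open, the fingers measure 114 mm over their backs; the gripper's body (76 mm by 85 mm) begins 54 mm behind the grasp point. The pads swing forward as they close: fully open they stand 13 mm farther back than shut.
Start: joints at [-6.194, 27.33, 1.283, 89.118, -0.659, 63.558, -4.761], TCP at [675.016, 0.007, 231.308] pointing down, gripper open.
Joint ranges: [-169.35, 169.35], [-19.33, 120.38], [-80.79, 83.38], [13.8, 139.57], [-78.32, 258.32], [9.67, 109.79], [-169.56, 169.56]. Speed limits (degrees/s): [136.94, 136.94, 180, 180, 180, 180, 180].

INTERFACE

Orientations are given as a 3x3 rotation matrix whose columns are the frame's x, y, z axes.
In Python, from plant import get_state, get_image, camera_params, job_done, look_for, mark_of gives the robot as it stands.
- The arm moves only by the tool play_rows, never from a script. Its argument "commands" is a list that holds one entry, the list of rows, each a list of 7 numbers: the opening, from -1 (shut) to 1 (fully open), then the shift along the tool's x, y, z in m, then the turn, a rotation vector about the tool's x, y, z in units of 5 degrees (1.0 is 5 degrees). In form: [[[claw, dx, dy, dz, ax, ay, az], ...]]. A call has 1 to 20 rows; each row shifts and turns the commanded pose from where the row before left it, along the tool's axes as they then stand; what a row does not reach is not made up. A row lasts 1/12 s, in which the tool goes at most 41.7 mm and 7.16 degrees, less where a joint would pass 70% of its speed; a pose out of reach is approached as far as the arm can. A call is refused whole if a number of a shift passes 0.0417 or a number of a turn 1, either way. A call with a gripper value outside its range is refused whole. The fingers move at their own pace and stop on an object; "squeeze" is the grip in N (left out, the last holds). Time passes only in rows, so rows that do not move let the fingers close. It gives the time, the measured TCP pose, the force, the opening and the grip force at its end, in the units of the state.
- get_state(): the state, without advancing time (a new reading comes with each control period).
- get_image(name): name is "scene" or "side" or "wrist"; returns (picture, depth): 384x512x3 uint8, red, green, blue; 384x512 float32, mm along the optical axis (not along the pixel's ray), 0 where there is no reading.
- camera_params(name): a dict with "fx", "fy", "cx", "cy" (pixels), "world_from_camera" (4x4, takes a point from camera to world coordinates). Camera axes: x right, y down, z forward; pixel columns grow to the right and rows downward; lengths in mm; the calibration is good to about 2 mm. A picture is of the moment at which its call begins: read the wrist's pose just before it. camera_params takes no time and is no camera call; for the wrist camera it gives the pose at the moment of the call.
- job_done(): hands the job in; it is judged then, once.
Trained networks look in the newest picture that a camera, given by its name, has taken for a name from the list of things; names that differ only in an ending like _2 or _b are one class to them, and where a whole thing is asked for, a point or a joint stands for the part that bears it (a point fixed in the world has none). Each returns a list of dicts, best first, with "score" (0 to 1); they miss things now and then, are a little off and sometimes report something else, mostly with a low value. They report only what shows in the picture. A call takes as long as a camera call. They do not tell look-alikes from the thing itself.
- look_for(thing, camera): "extent" ([left, top, right, bottom] in pixels, round what is visible of it).
- mark_of(thing, camera): "xy" ([column, row] in pixels: a listed point, or the origin of a listed thing).
The state is a dict: "t": time; "joints": joint angles; "qvel": joint speeds; "joint_efforts": joint torques, N m; "tool_pos": TCP position; "eef_rot": TCP orientation; "ft_force": force on the tool from outside, world axes, zero at the start; "torque": the same for the moment, N m; "finger_gap": finger opening in mm; "finger_force": force on a finger pad.
Only numpy, scipy, OpenCV 4.12 (cv2) and the standard library are available. Lean on these libraries where they do the work, as an engineer would, in place of code of your own. Each camera call takes 0.05 s, during which the arm holds its last target. There are 200 camera calls.

## Working session

There is one attempt and no reset: what is moved stays moved. The work goes in short steps, Python scripts to look and compute and a tool call to move; the robot and the scene stay as the last step left them, time stands still between calls to the robot, and variables do not carry over. Pictures are saved under pics/ and viewed, at most 10 in all, crops included, and the job is handed in when it is done.

Besides the shell and the picture viewer there is one more tool, called after ">>>" as name([rows], argument=value, ...), one row to a line, values as JSON. play_rows: Moves the arm, as the interface text tells. Its arguments: {"type":"object","properties":{"commands":{"type":"array"},"squeeze":{"type":"number"}},"required":["commands"]}

```bash
mkdir -p pics
cat > h.py <<'E'
import numpy as np, cv2
from plant import *
def cloud(name):
    p=camera_params(name); im,d=get_image(name)
    v,u=np.indices(d.shape); 
    X=np.stack([(u-p['cx'])/p['fx']*d,(v-p['cy'])/p['fy']*d,d],-1)
    W=np.array(p['world_from_camera']); P=X@W[:3,:3].T+W[:3,3]; P[d<=0]=np.nan
    return im,P
E
python3 - <<'E'
from h import *
ims=[]
for c in ['scene','side']:
    im,P=cloud(c); np.save(c+'.npy',P); np.save(c+'_im.npy',im)
    ims.append(im)
    for t in ['pin','park','rail','mouse','mini_pc','driver']: 
        for r in look_for(t,c)[:4]: print(c,t,round(r['score'],2),np.round(r['extent']))
    for t in ['pin','pin_foot','rail','rail_opening','rail_slot']:
        for r in mark_of(t,c)[:3]: print(c,'mark',t,round(r['score'],2),np.round(r['xy'],1))
s=get_state(); print(s['t'],s['eef_rot'],s['ft_force'],s['finger_gap'])
cv2.imwrite('pics/a.png',cv2.resize(np.vstack(ims)[...,::-1],(512,768))[:768]) 
cv2.imwrite('pics/s.png',cv2.resize(ims[0],(800,600))[...,::-1]);cv2.imwrite('pics/d.png',cv2.resize(ims[1],(800,600))[...,::-1])
E
```

```text
scene pin 0.53 [202. 222. 214. 251.]
scene pin 0.52 [213. 177. 226. 219.]
scene park 0.65 [202. 200. 241. 230.]
scene rail 0.85 [251. 155. 324. 284.]
scene mouse 0.86 [267. 138. 302. 157.]
scene mini_pc 0.72 [316. 132. 364. 167.]
scene mini_pc 0.64 [108. 315. 131. 384.]
scene driver 0.82 [107. 312. 132. 384.]
scene mark pin 0.82 [219.4 211.3]
scene mark pin 0.76 [205.9 244.4]
scene mark pin 0.61 [247.6 195.4]
scene mark pin_foot 0.55 [248.6 196.3]
scene mark pin_foot 0.48 [210.  239.8]
scene mark pin_foot 0.43 [220.3 214.5]
scene mark rail 0.66 [286.9 219.7]
scene mark rail_opening 0.84 [274.3 246.3]
scene mark rail_slot 0.76 [290.4 199.6]
side pin 0.77 [274. 184. 288. 223.]
side pin 0.7 [242. 219. 253. 249.]
side pin 0.45 [290. 180. 304. 202.]
side park 0.64 [262. 211. 302. 242.]
side mouse 0.69 [126. 289. 191. 326.]
side mini_pc 0.8 [ 43. 251. 123. 322.]
side mini_pc 0.56 [263. 210. 304. 242.]
side driver 0.57 [350. 126. 358. 156.]
side mark pin 0.76 [248.3 242.6]
side mark pin 0.69 [280.9 220. ]
side mark pin 0.47 [297.  197.5]
side mark pin_foot 0.58 [283.6 220.7]
side mark pin_foot 0.43 [246.5 245.3]
side mark pin_foot 0.38 [297.1 201.6]
side mark rail 0.7 [214.3 206.3]
side mark rail 0.6 [282.  224.2]
side mark rail_opening 0.62 [239.5 179. ]
side mark rail_slot 0.68 [211.3 194.1]
side mark rail_slot 0.43 [280.3 223.8]
1.2 [[ 5.70425220e-05  9.99999998e-01 -1.31091948e-05]
 [ 9.99999998e-01 -5.70423800e-05  1.08347340e-05]
 [ 1.08339862e-05 -1.31098128e-05 -1.00000000e+00]] [-1.39939225  0.73887171 -0.46525434] 85.43216578406663
```

View pics/s.png

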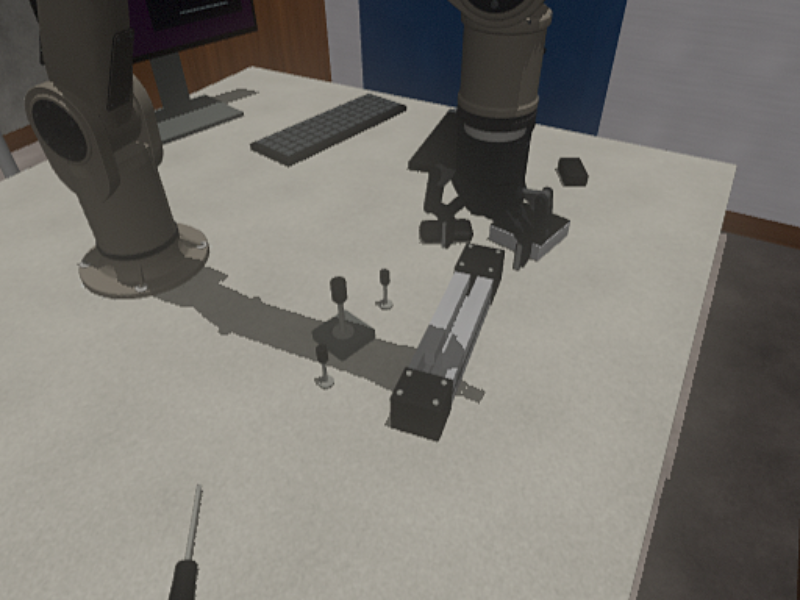

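View pics/d.png

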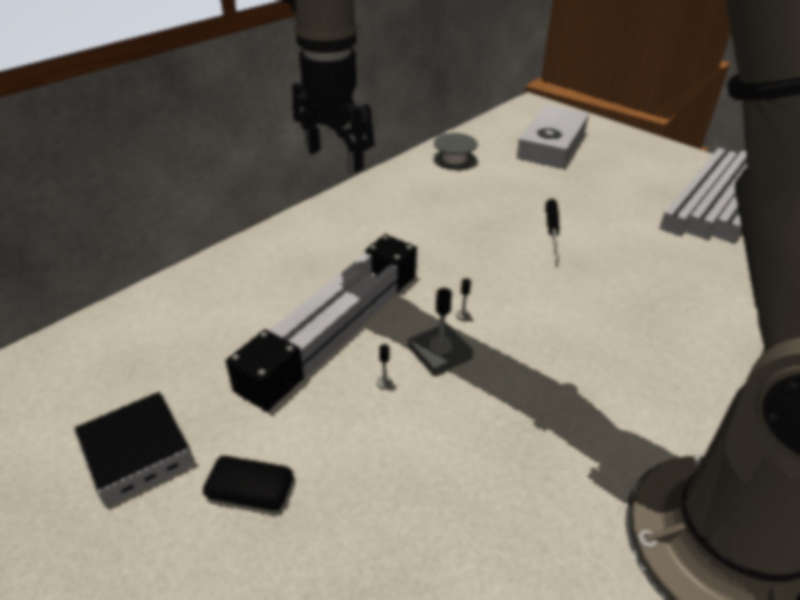

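The scene shows the big pin standing in the park block (knob at about (339,290) of the 800-wide view), two small pins beside it, and the rail. The opening is at the near-camera end, around (428,385). Now the numbers.

Run:
```python
from h import *
for c,kb,rb in [('scene',(208,172,230,222),(245,150,330,290)),('side',(268,178,295,215),(140,145,272,268))]:
    P=np.load(c+'.npy')
    Q=P[kb[1]:kb[3],kb[0]:kb[2]].reshape(-1,3); k=Q[(Q[:,2]>90)&(Q[:,2]<140)]
    cam=np.array(camera_params(c)['world_from_camera'])[:3,3]
    m=np.median(k,0); d=(m-cam)[:2]; d/=np.linalg.norm(d)
    print(c,'knob',len(k),m.round(1),'min',k.min(0).round(),'max',k.max(0).round(),'view',d.round(2), cam.round())
    top=k[k[:,2]>np.nanpercentile(k[:,2],80)]; print(' top',top.mean(0).round(1))
    R=P[rb[1]:rb[3],rb[0]:rb[2]].reshape(-1,3)
    for lo,hi in [(62,71),(53,61)]:
        r=R[(R[:,2]>lo)&(R[:,2]<hi)]
        r=r[(abs(r[:,0]-np.nanmedian(r[:,0]))<250)]
        print(lo,len(r),cv2.minAreaRect(r[:,:2].astype(np.float32)),r.mean(0).round(1), r[:,:2].min(0).round(),r[:,:2].max(0).round())
        if lo==62:
            _,l,ce=cv2.kmeans(r[:,:2].astype(np.float32),2,None,(3,50,.1),5,cv2.KMEANS_PP_CENTERS)
            for i in 0,1: print('  blk',cv2.minAreaRect(r[l[:,0]==i][:,:2].astype(np.float32)),ce[i])
    for t in ['rail','rail_opening','rail_slot']: pass
```

```text
scene knob 154 [459.2  -7.5 112.9] min [444. -14.  90.] max [468.  11. 124.] view [-0.61  0.79] [ 869. -536.  654.]
 top [454.2  -3.2 122.6]
62 1267 ((564.422607421875, 66.58880615234375), (171.58692932128906, 381.8351745605469), 8.884428977966309) [621.   33.3  66.2] [ 473. -117.] [678. 268.]
  blk ((631.7955932617188, -34.28015899658203), (69.42512512207031, 161.664306640625), 8.986308097839355) [640.611   -85.25311]
  blk ((540.4462890625, 190.70701599121094), (210.8979949951172, 97.4885025024414), 30.453428268432617) [590.6947  217.09306]
53 1566 ((565.1299438476562, 63.50105285644531), (171.37628173828125, 375.45318603515625), 8.88621711730957) [617.6  60.2  58.1] [ 473. -118.] [678. 262.]
side knob 170 [449.5   7.6 112.6] min [442.  -9.  91.] max [465.  14. 125.] view [ 0.62 -0.79] [ 19. 556. 700.]
 top [452.6   2.1 123.7]
62 1311 ((560.3660888671875, 68.91447448730469), (180.64697265625, 381.5185852050781), 8.708833694458008) [600.6 135.9  66.9] [ 463. -116.] [677. 270.]
  blk ((631.1013793945312, -22.118324279785156), (71.01666259765625, 181.4662322998047), 7.528560161590576) [636.2228  -76.97762]
  blk ((548.6557006835938, 175.2020263671875), (190.21090698242188, 171.54806518554688), 89.99076080322266) [585.8783 223.7601]
53 1646 ((559.5737915039062, 70.46138000488281), (180.05874633789062, 378.0549621582031), 8.772709846496582) [607.4  87.1  58.3] [ 462. -113.] [668. 270.]
```

Run:
```python
from h import *
for c in ['scene','side']:
    P=np.load(c+'.npy').reshape(-1,3)
    P=P[(P[:,0]>530)&(P[:,0]<710)&(P[:,1]>-160)&(P[:,1]<310)]
    for th in [8.9]:
        for it in range(2):
            a=np.radians(th); ey=np.array([-np.sin(a),np.cos(a)]); ex=np.array([np.cos(a),np.sin(a)])
            u=P[:,:2]@ex; v=P[:,:2]@ey
            B=(P[:,2]>63)&(P[:,2]<70); M=(P[:,2]>55)&(P[:,2]<61)
            T=(B|M)
            # edges by v bins
            E=[]
            for v0 in np.arange(np.percentile(v[T],2),np.percentile(v[T],98),12):
                s=T&(abs(v-v0)<6)
                if s.sum()>15: E.append((v0,np.percentile(u[s],3),np.percentile(u[s],97)))
            E=np.array(E); sl=[np.polyfit(E[:,0],E[:,i],1)[0] for i in (1,2)]
            if it==0: th-=np.degrees(np.median(sl)) if abs(sl[0]-sl[1])<.02 else 0
        print(c,'th',th,sl,'u lo/hi',np.median(E[:,1:],0).round(1))
        print(' hist block v',[(int(h),int(e)) for h,e in zip(*np.histogram(v[B],np.arange(-240,320,20))) ])
        print(' ends',np.percentile(v[B],[.5,1,99,99.5]).round(1))
    def edge(mask):pass
    vb=np.sort(v[B]); g=np.diff(vb); i=np.argsort(g)[-3:]; print([(vb[j].round(1),vb[j+1].round(1)) for j in i])
    vm=np.sort(v[(P[:,2]>56)&(P[:,2]<60)]);print('mid',np.percentile(vm,[1,3,97,99]).round(1))
    for t,z in [('rail_opening',22),('rail_slot',58),('rail',0)]:
        p=camera_params(c);W=np.array(p['world_from_camera'])
        for r in mark_of(t,c)[:1]:
            x,y=r['xy']; d=W[:3,:3]@np.array([(x-p['cx'])/p['fx'],(y-p['cy'])/p['fy'],1]); q=W[:3,3]+d*(z-W[2,3])/d[2]; print(t,q.round(1),'uv',(q[:2]@ex).round(1),(q[:2]@ey).round(1))
```

```text
scene th 8.834566595344741 [np.float64(0.0017233764350242787), np.float64(-0.002376415498514649)] u lo/hi [587.1 651.1]
 hist block v [(0, -240), (158, -220), (250, -200), (244, -180), (100, -160), (0, -140), (0, -120), (0, -100), (0, -80), (0, -60), (0, -40), (0, -20), (0, 0), (0, 20), (0, 40), (0, 60), (86, 80), (118, 100), (119, 120), (112, 140), (45, 160), (0, 180), (0, 200), (0, 220), (0, 240), (0, 260), (0, 280)]
 ends [-210.4 -209.8  166.   167.2]
[(np.float64(110.7), np.float64(111.8)), (np.float64(86.6), np.float64(88.5)), (np.float64(-149.7), np.float64(86.6))]
mid [-210.1 -156.5   85.2   91.6]
rail_opening [628.4 -38.   22. ] uv 615.1 -134.0
rail_slot [608.2  85.5  58. ] uv 614.1 -8.9
rail [607.7  72.8   0. ] uv 611.6 -21.4
side th 8.889933450832272 [np.float64(-0.0004945882034526803), np.float64(0.0004998149516928777)] u lo/hi [586.2 650.5]
 hist block v [(0, -240), (45, -220), (110, -200), (119, -180), (90, -160), (0, -140), (0, -120), (0, -100), (0, -80), (0, -60), (0, -40), (0, -20), (0, 0), (0, 20), (0, 40), (0, 60), (79, 80), (200, 100), (217, 120), (216, 140), (152, 160), (0, 180), (0, 200), (0, 220), (0, 240), (0, 260), (0, 280)]
 ends [-207.  -205.1  170.7  171.1]
[(np.float64(-184.8), np.float64(-184.0)), (np.float64(-200.4), np.float64(-199.5)), (np.float64(-146.7), np.float64(91.8))]
mid [-152.3 -147.1  152.   171. ]
rail_opening [635.2 -38.4  22. ] uv 621.7 -136.1
rail_slot [610.   81.7  58. ] uv 615.3 -13.5
rail [622.2  65.5   0. ] uv 624.8 -31.4
```

Run:
```python
from h import *
for c,bs in [('scene',[(202,218,216,252),(238,168,256,200),(198,195,245,232)]),('side',[(238,216,256,252),(288,178,306,206),(260,205,305,245)])]:
    P=np.load(c+'.npy')
    for b in bs:
        Q=P[b[1]:b[3],b[0]:b[2]].reshape(-1,3); k=Q[Q[:,2]>30]; 
        if b[2]-b[0]>40: k=Q[(Q[:,2]>16)&(Q[:,2]<24)]; print('park',cv2.minAreaRect(k[:,:2].astype(np.float32)))
        print(c,np.median(k,0).round(),np.percentile(k,[2,98],axis=0).round().tolist())
p=camera_params('wrist'); s=get_state(); W=np.array(p['world_from_camera']); print(np.array(s['eef_rot']).T@(W[:3,3]-s['tool_pos']), (np.array(s['eef_rot']).T@W[:3,:3]).round(2),p['fx'])
```

```text
scene [486. -95.  66.] [[477.0, -101.0, 33.0], [491.0, -87.0, 76.0]]
scene [473. 100.  63.] [[467.0, 95.0, 32.0], [479.0, 109.0, 77.0]]
park ((454.21575927734375, -0.5886917114257812), (74.7311782836914, 75.22268676757812), 73.96781158447266)
scene [459.  -6.  20.] [[416.0, -39.0, 17.0], [493.0, 37.0, 22.0]]
side [469. 109.  65.] [[463.0, 101.0, 33.0], [477.0, 114.0, 77.0]]
side [479. -85.  67.] [[443.0, -94.0, 37.0], [490.0, -2.0, 123.0]]
park ((453.7793273925781, 2.0037460327148438), (75.00532531738281, 74.17826080322266), 74.8235855102539)
side [449.   7.  21.] [[415.0, -34.0, 17.0], [491.0, 42.0, 23.0]]
[  65.46907667    0.30772996 -142.40211105] [[ 0.   -0.97 -0.26]
 [ 1.   -0.    0.  ]
 [-0.   -0.26  0.97]] 291.31993701138344
```

>>> play_rows([
  [[1,0,-0.0276,0.006,0,0,0],[1,0,-0.0276,0.006,0,0,0],[1,0,-0.0276,0.006,0,0,0],[1,0,-0.0276,0.006,0,0,0],[1,0,-0.0276,0.006,0,0,0],[1,0,-0.0276,0.006,0,0,0],[1,0,-0.0276,0.006,0,0,0],[1,0,-0.0278,0.006,0,0,0]],
])

```text
t: 2.17
tool_pos: [452.8, -0.0, 183.2]
eef_rot: [[0.0, 1.0, 0.001], [1.0, -0.0, 0.0], [0.0, 0.001, -1.0]]
ft_force: [0.5, -0.7, 0.7]
finger_gap: 85.5
finger_force: 0.0
```

>>> play_rows([
  [[1,0,0,0,0,0,1],[1,0,0,0,0,0,1],[1,0,0,0,0,0,1],[1,0,0,0,0,0,1],[1,0,0,0,0,0,1],[1,0,0,0,0,0,1],[1,0,0,0,0,0,1],[1,0,0,0,0,0,1],[1,0,0,0,0,0,1],[1,0,0,0,0,0,1],[1,0,0,0,0,0,1],[1,0,0,0,0,0,1],[1,0,0,0,0,0,1],[1,0,0,0,0,0,1],[1,0,0,0,0,0,1],[1,0,0,0,0,0,1],[1,0,0,0,0,0,0.228],[1,0,0,0,0,0,0]],
])

```text
t: 3.67
tool_pos: [454.1, 0.1, 183.4]
eef_rot: [[0.988, 0.155, 0.0], [0.155, -0.988, 0.0], [0.0, 0.0, -1.0]]
ft_force: [-0.1, -0.2, -0.4]
finger_gap: 85.7
finger_force: 0.0
```

Run:
```python
from h import *
s=get_state(); print(s['t'],np.round(s['tool_pos'],1),np.round(s['eef_rot'],3).tolist(),np.round(s['joints'],0), np.round(s['ft_force'],2))
im,P=cloud('wrist'); np.save('w1.npy',P); cv2.imwrite('pics/w1.png',cv2.resize(im,(800,600))[...,::-1])
k=P[(P[...,2]>118)&(P[...,2]<128)&(np.hypot(P[...,0]-454,P[...,1])<25)]
print(len(k),k.mean(0).round(1),np.percentile(k,[1,99],axis=0).round(1).tolist(), cv2.minEnclosingCircle(k[:,:2].astype(np.float32)))
```

```text
3.6667 [4.541e+02 1.000e-01 1.834e+02] [[0.988, 0.155, 0.0], [0.155, -0.988, 0.0], [0.0, 0.0, -1.0]] [-16.  10.   9. 122.  -2.  49. -87.] [-0.06 -0.16 -0.43]
763 [455.   -0.6 121.5] [[443.7, -11.5, 119.1], [465.5, 10.2, 123.1]] ((454.6441955566406, -0.7442804574966431), 11.93540096282959)
```

View pics/w1.png

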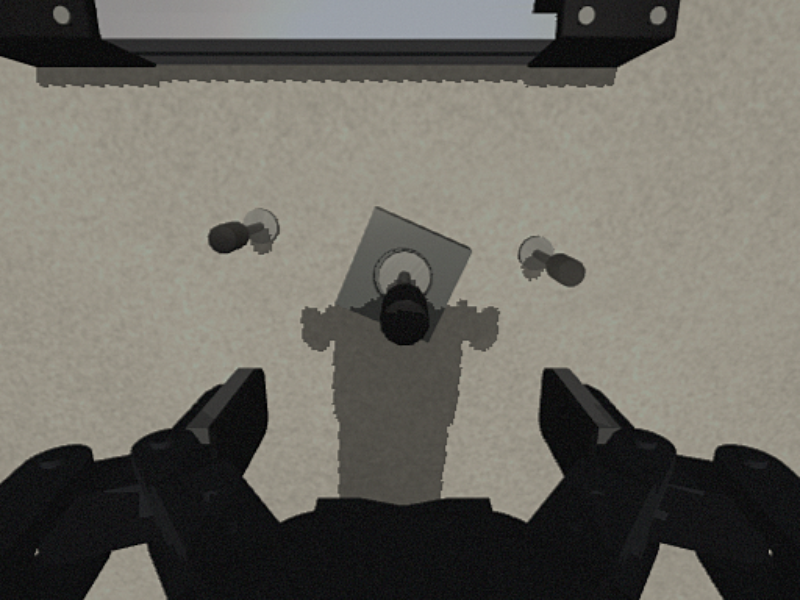

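Wrist view: rail at the top and the big pin's knob at (405,315), centred between the fingers, with a top height of 121.5 mm against 122 expected. I'll descend and grip.

>>> play_rows([
  [[1,0.0005,0.0008,0.016,0,0,0],[1,0,0,0.016,0,0,0],[1,0,0,0.016,0,0,0],[1,0,0,0.016,0,0,0],[1,0,0,0.016,0,0,0],[1,0,0,0.016,0,0,0],[1,0,0,0,0,0,0],[0,0,0,0,0,0,0],[-0.2,0,0,0,0,0,0],[-0.4,0,0,0,0,0,0],[-0.5,0,0,0,0,0,0],[-0.6,0,0,0,0,0,0],[-1,0,0,0,0,0,0],[-1,0,0,0,0,0,0],[-1,0,0,0,0,0,0],[-1,0,0,0,0,0,0]],
], squeeze=22)

```text
t: 5.05
tool_pos: [455.1, -0.6, 87.6]
eef_rot: [[0.988, 0.154, 0.001], [0.154, -0.988, 0.0], [0.001, -0.0, -1.0]]
ft_force: [0.1, 0.3, 2.0]
finger_gap: 23.4
finger_force: 24.7
```

>>> play_rows([
  [[-1,0,0,0.0,0,0,0],[-1,0,0,-0.01,0,0,0],[-1,0,0,-0.015,0,0,0],[-1,0,0,-0.015,0,0,0],[-1,0,0,-0.015,0,0,0],[-1,0,0,-0.015,0,0,0],[-1,0,0,-0.01,0,0,0],[-1,0.01,0.006,0,0,0,0],[-1,0.02,0.01,0,0,0,0],[-1,0.02,0.01,0,0,0,0],[-1,0.02,0.01,0,0,0,0],[-1,0.02,0.01,0,0,0,0],[-1,0.02,0.005,0,0,0,0],[-1,0.015,0.005,0,0,0,0],[-1,0.005,0,0,0,0,0],[-1,0,0,0,0,0,0],[-1,0,0,0,0,0,0]],
], squeeze=20)

```text
t: 6.47
tool_pos: [590.8, -36.0, 166.4]
eef_rot: [[0.988, 0.154, -0.002], [0.154, -0.988, -0.0], [-0.002, -0.0, -1.0]]
ft_force: [-0.3, -0.5, -0.8]
finger_gap: 23.6
finger_force: 24.3
```

Run:
```python
from h import *
s=get_state(); print(s['t'],np.round(s['tool_pos'],1),s['finger_force'],s['finger_gap'], np.round(s['ft_force'],2))
im,P=cloud('wrist'); np.save('w2.npy',P); cv2.imwrite('pics/w2.png',cv2.resize(im,(800,600))[...,::-1])
a=np.radians(8.86); ex=np.array([np.cos(a),np.sin(a)]); ey=np.array([-np.sin(a),np.cos(a)])
t=s['tool_pos'][:2]; print('tcp uv',t@ex,t@ey)
u=P[...,:2]@ex; v=P[...,:2]@ey; z=P[...,2]
# height map
U=np.arange(570,670,2); V=np.arange(-215,-70,6)
for v0 in V:
    row=''
    for u0 in U[::2]:
        m=(abs(u-u0-1)<2)&(abs(v-v0)<3); row+='%4s'%('' if m.sum()<1 else int(np.nanmedian(z[m])))
    print(v0,row)
for nm,r in [('blk',(63,70)),('lip',(55,61))]:
  m=(z>r[0])&(z<r[1]); print(nm,np.percentile(u[m],[.5,2,98,99.5]).round(1),np.percentile(v[m],[.5,2,98,99.5]).round(1))
```

```text
6.4667 [590.8 -36.  166.4] 24.34145361185074 23.613806101662924 [-0.35 -0.52 -0.82]
tcp uv 578.1837484415289 -126.58076778128476
-215                                                                                        0   0   0   0
-209               64  65  65  65  65  65  65  65  65  65  65  65  66  65  65  65  65  65  64   0   0   0
-203               65  65  65  65  65  65  65  65  65  65  65  65  65  65  65  66  66  65  63   0   0   0
-197               65  65  66  67  66  65  65  65  65  65  65  65  65  65  66  67  66  65  64   0   0   0
-191               64  65  66  65  65  65  65  65  65  65  65  65  65  65  65  65  65  65  63   0   0   0
-185               65  65 249  65  66  65  65  65  65  65  66  65  65  65  65  65  65  65  64   0   0   0
-179          244 254 256 249  65  65  65  65  65  65  65  65  65  65  65  65  65  66  65  63   0   0   0
-173  226 243 244 247 248 243  65  65  65  65  65  65  65  65  65  65  65  65  65  65  65  64   0   0   0
-167  230 237 237 239 236 229  65  65  65  65  65  65  65  65  65  65  65  65  66  66  65  63   0   0   0
-161  223 222 222
[... 1093 characters left out ...]
 10   9   9  57  57  57  57  57  57  57   0   0   0   0
-95  222 221 221 221 219 219  57  58  57  57  52   9   9      57  57  57  57  57  57  57   0   0   0   0
-89  228 223 222 223 231 225  57  57  57  57  51  10   9      57  57  57  57  58  57  57   0   0   0   0
-83  229 241 242 246 245 238  57  57  57  57  53   9   9      57  57  57  57  57  57  57   0   0   0   0
-77    0     245 249 256 248  57  57  57  57  51   9   9      57  57  57  57  57  57  58   0   0   0   0
-71    0              57 250  57  57  57  57  51   9   9      57  57  57  57  57  57  57   0   0   0   0
blk [486.5 584.5 652.8 653.7] [-209.2 -208.1   89.8   92. ]
lip [585.9 586.5 650.7 651.5] [-148.8 -141.3   87.9   90.2]
```

View pics/w2.png

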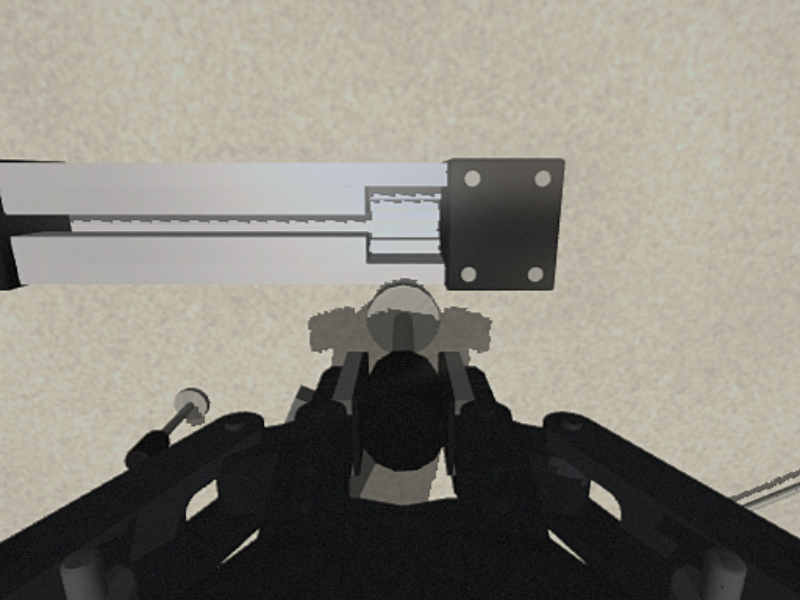

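Wrist view: rail opening at pixels (368–446, 187–262), with the pin held upright below it, its foot at (403,315). Next I get the exact opening edges and the foot position.

```bash
cat >> h.py <<'E'
a=np.radians(8.86); ex=np.array([np.cos(a),np.sin(a)]); ey=np.array([-np.sin(a),np.cos(a)])
E
python3 - <<'E'
from h import *
P=np.load('w2.npy'); u=P[...,:2]@ex; v=P[...,:2]@ey; z=P[...,2]
lip=(z>55)&(z<60); blk=(z>63)&(z<68)
# lip edge of opening in v (for u within the opening but off slot)
for lo,hi in [(600,610),(625,636)]:
    m=lip&(u>lo)&(u<hi)&(v<0); print('lip v start',np.percentile(v[m],[0.3,1,3]).round(1))
m=blk&(u>600)&(u<640)&(v<-100); print('blk v end',np.percentile(v[m],[97,99,99.7]).round(1), 'start',np.percentile(v[m],[.3,1]).round(1))
m=lip&(v>-135)&(v<-115)&(u>625); print('far lip u',np.percentile(u[m],[.3,1,3,97,99,99.7]).round(1))
for v0 in (-95,-50,0,50):
  m=lip&(abs(v-v0)<12); uu=np.sort(u[m]); g=np.diff(uu); i=np.argmax(g); print('slot',v0,uu[i].round(1),uu[i+1].round(1),'edges',uu[3].round(1),uu[-3].round(1))
f=(z>90)&(z<103)&(abs(v+127)<30)&(u>560)&(u<620)
pts=np.c_[u[f],v[f]].astype(np.float32); print('foot',f.sum(),np.median(z[f]),cv2.minEnclosingCircle(pts),np.percentile(pts,[1,99],axis=0).round(1).tolist())
k=(z>190)&(z<206)&(abs(v+127)<14)&(u>560)&(u<594); pts=np.c_[u[k],v[k]].astype(np.float32); print('knob',np.median(z[k]),cv2.minEnclosingCircle(pts))
E
```

```text
lip v start [-106.  -105.4 -103. ]
lip v start [-150. -106. -104.]
blk v end [-151.6 -150.5 -150.1] start [-209.3 -208.8]
far lip u [640.3 640.3 640.3 651.5 651.5 651.5]
slot -95 612.9 625.4 edges 586.2 651.5
slot -50 612.9 625.4 edges 586.1 651.5
slot 0 612.9 625.3 edges 586.1 651.5
slot 50 612.9 625.3 edges 586.0 651.5
foot 1381 97.9059025078532 ((577.2407836914062, -126.72848510742188), 18.055936813354492) [[562.4, -143.2], [594.5, -110.3]]
knob 199.8757785810325 ((578.89990234375, -127.07969665527344), 17.7627010345459)
```

>>> play_rows([
  [[-1,0.008,0.0013,0,0,0,0],[-1,0.012,0,0,0,0,0],[-1,0.012,0,0,0,0,0],[-1,0.0093,0,0,0,0,0],[-1,0,0,0,0,0,0],[-1,0,0,0.007,0,0,0],[-1,0,0,0.007,0,0,0],[-1,0,0,0.007,0,0,0],[-1,0,0,0,0,0,0],[-1,0,0,0,0,0,0]],
])

```text
t: 7.35
tool_pos: [631.8, -31.1, 145.4]
eef_rot: [[0.988, 0.154, -0.002], [0.154, -0.988, -0.0], [-0.002, -0.0, -1.0]]
ft_force: [0.1, -0.2, -2.1]
finger_gap: 23.3
finger_force: 24.3
```

Run:
```python
from h import *
s=get_state(); t=np.array(s['tool_pos']); print(s['t'],t.round(1),t[:2]@ex,t[:2]@ey,np.round(s['ft_force'],2),np.round(s['eef_rot'],4).tolist())
im,P=cloud('wrist'); np.save('w3.npy',P); cv2.imwrite('pics/w3.png',im[100:300,130:390][...,::-1].repeat(3,0).repeat(3,1)[:600,:800])
u=P[...,:2]@ex; v=P[...,:2]@ey; z=P[...,2]; zf=t[2]-75.5+8
f=(abs(z-zf)<4)&(np.hypot(u-619,v+128)<26)
pts=np.c_[u[f],v[f]].astype(np.float32); print('foot',f.sum(),np.median(z[f]),cv2.minEnclosingCircle(pts),np.percentile(pts,[1,99],axis=0).round(1).tolist())
lip=(z>55)&(z<60)
for v0 in (-90,-50,-20):
  m=lip&(abs(v-v0)<12); uu=np.sort(u[m]); g=np.diff(uu); i=np.argmax(g); print('slot',v0,uu[i].round(1),uu[i+1].round(1))
m=lip&(u>630)&(u<637)&(v>-125);print('lip v',np.percentile(v[m],[.3,1,3]).round(1))
```

```text
7.35 [631.8 -31.1 145.4] 619.4300574162238 -128.00632074267554 [ 0.07 -0.22 -2.14] [[0.9881, 0.1538, -0.0019], [0.1538, -0.9881, -0.0001], [-0.0019, -0.0002, -1.0]]
foot 1330 76.84270553517767 ((618.4183959960938, -128.1337127685547), 17.950063705444336) [[603.5, -144.5], [635.3, -111.7]]
slot -90 613.3 624.7
slot -50 613.1 624.5
slot -20 613.2 624.6
lip v [-105.8 -104.3 -101. ]
```

View pics/w3.png

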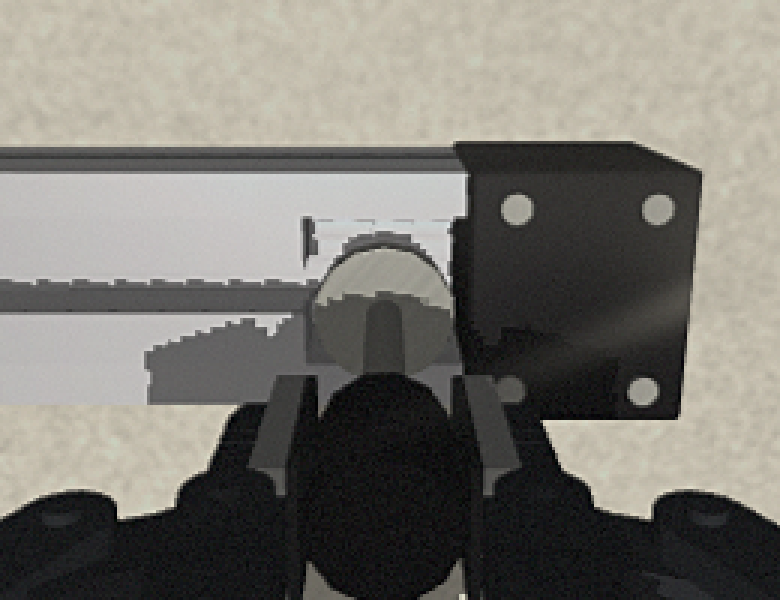

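The foot (u 618.4, v -128.1) is centred over the opening to within 0.5 mm. I'll lower it and watch the force.

>>> play_rows([
  [[-1,0.0005,0,0.004,0,0,0],[-1,0,0,0.006,0,0,0],[-1,0,0,0.006,0,0,0],[-1,0,0,0.006,0,0,0],[-1,0,0,0.006,0,0,0],[-1,0,0,0.006,0,0,0],[-1,0,0,0.006,0,0,0],[-1,0,0,0.003,0,0,0],[-1,0,0,0.001,0,0,0],[-1,0,0,0,0,0,0]],
])

```text
t: 8.23
tool_pos: [633.1, -30.9, 102.0]
eef_rot: [[0.988, 0.154, -0.0], [0.154, -0.988, -0.0], [-0.0, -0.0, -1.0]]
ft_force: [-0.2, 0.3, -2.2]
finger_gap: 22.9
finger_force: 24.3
```

>>> play_rows([
  [[-1,0,0,0.001,0,0,0],[-1,0,0,0.001,0,0,0],[-1,0,0,0.001,0,0,0],[-1,0,0,0.001,0,0,0],[-1,0,0,0,0,0,0]],
])

```text
t: 8.65
tool_pos: [633.2, -30.9, 98.2]
eef_rot: [[0.988, 0.154, 0.0], [0.154, -0.988, -0.0], [0.0, 0.0, -1.0]]
ft_force: [0.2, -0.6, -1.6]
finger_gap: 23.8
finger_force: 24.3
```

>>> play_rows([
  [[-1,-0.0008,0,0.001,0,0,0],[-1,0,0,0.001,0,0,0],[-1,0,0,0.001,0,0,0],[-1,0,0,0,0,0,0],[-1,0,0,0,0,0,0]],
])

```text
t: 9.07
tool_pos: [633.0, -30.9, 95.8]
eef_rot: [[0.988, 0.154, 0.001], [0.154, -0.988, 0.0], [0.001, 0.0, -1.0]]
ft_force: [1.8, 0.5, 3.3]
finger_gap: 23.3
finger_force: 24.7
```

```bash
cat >> h.py <<'E'
def st():
    s=get_state(); t=np.array(s['tool_pos']); f=np.array(s['ft_force'])
    print('t%.2f u%.2f v%.2f (rail y %.1f) z%.2f'%(s['t'],t[:2]@ex,t[:2]@ey,t[:2]@ey+30,t[2]),'f u%.2f v%.2f z%.2f'%(f[:2]@ex,f[:2]@ey,f[2]),'tq',np.round(s['torque'],2),s['finger_force'])
    return s
E
python3 -c "
from h import *
st()"
```

```text
t9.07 u620.73 v-128.06 (rail y -98.1) z95.79 f u1.85 v0.24 z3.32 tq [ 0.11 -0.19 -0.  ] 24.652962684631348
```

>>> play_rows([
  [[-1,0,0,0.001,0,0,0],[-1,0,-0.001,0,0,0,0],[-1,0,-0.002,0,0,0,0],[-1,0,-0.002,0,0,0,0],[-1,0,-0.002,0,0,0,0],[-1,0,-0.002,0,0,0,0],[-1,0,-0.002,0,0,0,0],[-1,0,-0.002,0,0,0,0],[-1,0,-0.002,0,0,0,0],[-1,0,0,0,0,0,0]],
])

```text
t: 9.9
tool_pos: [629.9, -15.4, 94.2]
eef_rot: [[0.988, 0.155, -0.0], [0.155, -0.988, 0.0], [-0.0, -0.0, -1.0]]
ft_force: [-0.5, -1.6, 4.1]
finger_gap: 23.5
finger_force: 24.9
```

Run:
```python
from h import *
s=st()
im,P=cloud('wrist'); cv2.imwrite('pics/w4.png',im[100:300,130:390][...,::-1].repeat(3,0).repeat(3,1)[:600,:800])
u=P[...,:2]@ex; v=P[...,:2]@ey; z=P[...,2]
lip=(z>55)&(z<60)
for v0 in (-70,-50,-20):
  m=lip&(abs(v-v0)<12); uu=np.sort(u[m]); g=np.diff(uu); i=np.argmax(g); print('slot',v0,uu[i].round(1),uu[i+1].round(1))
t=np.array(s['tool_pos']);tv=t[:2]@ey
m=(z>60)&(z<80)&(abs(v-tv)<8)&(abs(u-619)<12); print('shank',m.sum(),np.percentile(np.c_[u[m],v[m]],[3,97],axis=0))
```

```text
t9.90 u619.99 v-112.26 (rail y -82.3) z94.23 f u-0.74 v-1.49 z4.09 tq [-0.54 -0.09  0.02] 24.922297596931458
slot -70 613.4 624.6
slot -50 613.4 624.7
slot -20 613.4 624.6
shank 112 [[ 620.65874125 -116.47361881]
 [ 623.52136251 -108.45909745]]
```

View pics/w4.png

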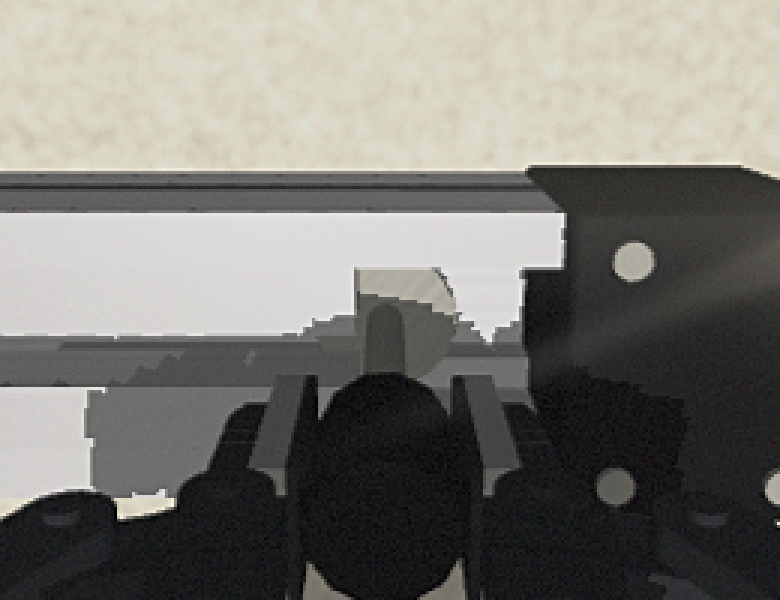

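The foot is already partly under the lips. The shank centre is u≈619.0 and the slot centre is 619.0. I'll slide on to just before the earliest possible pocket.

>>> play_rows([
  [[-1,0,-0.0015,0,0,0,0],[-1,0,-0.003,0,0,0,0],[-1,0,-0.003,0,0,0,0],[-1,0,-0.003,0,0,0,0],[-1,0,-0.003,0,0,0,0],[-1,0,-0.003,0,0,0,0],[-1,0,-0.003,0,0,0,0],[-1,0,-0.003,0,0,0,0],[-1,0,-0.003,0,0,0,0],[-1,0,-0.0015,0,0,0,0],[-1,0,0,0,0,0,0]],
])

```text
t: 10.87
tool_pos: [625.8, 11.3, 94.3]
eef_rot: [[0.988, 0.155, -0.0], [0.155, -0.988, 0.001], [-0.0, -0.001, -1.0]]
ft_force: [-0.1, -1.0, 4.2]
finger_gap: 23.2
finger_force: 24.9
```

```bash
python3 -c "
from h import *
st()"
```

```text
t10.87 u620.10 v-85.18 (rail y -55.2) z94.28 f u-0.29 v-0.93 z4.25 tq [-0.48 -0.1   0.02] 24.894096851348877
```

>>> play_rows([
  [[-1,0,-0.0015,0,0,0,0],[-1,0,-0.003,0,0,0,0],[-1,0,-0.003,0,0,0,0],[-1,0,-0.003,0,0,0,0],[-1,0,-0.003,0,0,0,0],[-1,0,-0.003,0,0,0,0],[-1,0,-0.003,0,0,0,0],[-1,0,-0.003,0,0,0,0],[-1,0,-0.003,0,0,0,0],[-1,0,-0.0005,0,0,0,0],[-1,0,0,0,0,0,0]],
])

```text
t: 11.78
tool_pos: [621.8, 37.0, 94.3]
eef_rot: [[0.988, 0.155, -0.0], [0.155, -0.988, 0.001], [-0.0, -0.001, -1.0]]
ft_force: [1.1, -1.0, 4.9]
finger_gap: 23.4
finger_force: 24.9
```

>>> play_rows([
  [[-1,0,-0.001,0,0,0,0],[-1,0,-0.0015,0,0,0,0],[-1,0,-0.0015,0,0,0,0],[-1,0,-0.0015,0,0,0,0],[-1,0,-0.0005,0,0,0,0],[-1,0,0,0,0,0,0]],
])

```text
t: 12.28
tool_pos: [621.0, 42.4, 94.3]
eef_rot: [[0.988, 0.154, -0.0], [0.154, -0.988, 0.0], [-0.0, -0.0, -1.0]]
ft_force: [0.4, -2.7, 4.0]
finger_gap: 23.4
finger_force: 24.9
```

>>> play_rows([
  [[-1,0,-0.001,0,0,0,0],[-1,0,-0.0015,0,0,0,0],[-1,0,-0.0015,0,0,0,0],[-1,0,-0.0015,0,0,0,0],[-1,0,-0.0005,0,0,0,0],[-1,0,0,0,0,0,0]],
])

```text
t: 12.78
tool_pos: [620.0, 48.5, 94.3]
eef_rot: [[0.988, 0.154, -0.0], [0.154, -0.988, 0.0], [-0.0, -0.0, -1.0]]
ft_force: [-0.1, -2.2, 4.4]
finger_gap: 23.1
finger_force: 24.9
```

>>> play_rows([
  [[-1,0,-0.001,0,0,0,0],[-1,0,-0.0015,0,0,0,0],[-1,0,-0.0015,0,0,0,0],[-1,0,-0.0015,0,0,0,0],[-1,0,-0.0005,0,0,0,0],[-1,0,0,0,0,0,0]],
])

```text
t: 13.28
tool_pos: [619.1, 54.4, 94.3]
eef_rot: [[0.988, 0.154, -0.0], [0.154, -0.988, 0.0], [-0.0, -0.0, -1.0]]
ft_force: [-0.3, -2.4, 4.1]
finger_gap: 23.1
finger_force: 24.9
```

>>> play_rows([
  [[-1,0,-0.001,0,0,0,0],[-1,0,-0.0015,0,0,0,0],[-1,0,-0.0015,0,0,0,0],[-1,0,-0.0015,0,0,0,0],[-1,0,-0.0005,0,0,0,0],[-1,0,0,0,0,0,0]],
])

```text
t: 13.78
tool_pos: [618.2, 60.3, 94.3]
eef_rot: [[0.988, 0.154, -0.0], [0.154, -0.988, 0.0], [-0.0, -0.0, -1.0]]
ft_force: [-0.5, -2.7, 3.2]
finger_gap: 23.2
finger_force: 24.9
```

>>> play_rows([
  [[-1,0,-0.001,0,0,0,0],[-1,0,-0.0015,0,0,0,0],[-1,0,-0.0015,0,0,0,0],[-1,0,-0.0015,0,0,0,0],[-1,0,-0.001,0,0,0,0],[-1,0,0,0,0,0,0]],
])

```text
t: 14.28
tool_pos: [617.2, 66.8, 94.3]
eef_rot: [[0.988, 0.154, -0.0], [0.154, -0.988, 0.0], [0.0, -0.0, -1.0]]
ft_force: [-0.3, -1.7, 3.7]
finger_gap: 23.4
finger_force: 25.0
```

>>> play_rows([
  [[-1,0,-0.001,0,0,0,0],[-1,0,-0.0015,0,0,0,0],[-1,0,-0.0015,0,0,0,0],[-1,0,-0.0015,0,0,0,0],[-1,0,-0.001,0,0,0,0],[-1,0,0,0,0,0,0]],
])

```text
t: 14.78
tool_pos: [616.2, 73.2, 94.3]
eef_rot: [[0.988, 0.154, -0.0], [0.154, -0.988, 0.0], [-0.0, -0.0, -1.0]]
ft_force: [0.9, -2.5, 4.6]
finger_gap: 23.0
finger_force: 25.0
```

>>> play_rows([
  [[-1,0,-0.001,0,0,0,0],[-1,0,-0.0015,0,0,0,0],[-1,0,-0.0015,0,0,0,0],[-1,0,-0.0015,0,0,0,0],[-1,0,-0.001,0,0,0,0],[-1,0,0,0,0,0,0]],
])

```text
t: 15.28
tool_pos: [615.2, 79.6, 94.3]
eef_rot: [[0.988, 0.154, -0.0], [0.154, -0.988, 0.0], [-0.0, -0.0, -1.0]]
ft_force: [-0.1, -2.5, 3.5]
finger_gap: 23.6
finger_force: 25.0
```

>>> play_rows([
  [[-1,0,-0.001,0,0,0,0],[-1,0,-0.0015,0,0,0,0],[-1,0,-0.0015,0,0,0,0],[-1,0,-0.0015,0,0,0,0],[-1,0,-0.001,0,0,0,0],[-1,0,0,0,0,0,0]],
])

```text
t: 15.78
tool_pos: [613.1, 87.2, 93.4]
eef_rot: [[0.988, 0.155, -0.002], [0.155, -0.988, 0.001], [-0.002, -0.001, -1.0]]
ft_force: [-0.7, 1.5, -1.3]
finger_gap: 23.5
finger_force: 23.9
```

fz fell to -1.3 N, so the foot is hanging free inside the pocket. Now I lower it to the floor.

>>> play_rows([
  [[-1,0,0,0.001,0,0,0],[-1,0,0,0.001,0,0,0],[-1,0,0,0.001,0,0,0],[-1,0,0,0.001,0,0,0],[-1,0,0,0,0,0,0]],
])

```text
t: 16.2
tool_pos: [614.0, 85.6, 90.0]
eef_rot: [[0.988, 0.154, -0.001], [0.154, -0.988, -0.0], [-0.001, -0.0, -1.0]]
ft_force: [-0.4, -0.4, -1.3]
finger_gap: 23.3
finger_force: 23.9
```

```bash
python3 -c "
from h import *
st()"
```

```text
t16.20 u619.87 v-10.02 (rail y 20.0) z89.96 f u-0.48 v-0.32 z-1.31 tq [ 0.06 -0.05  0.  ] 23.875979483127594
```

>>> play_rows([
  [[-1,0,0,0.001,0,0,0],[-1,0,0,0.001,0,0,0],[-1,0,0,0.001,0,0,0],[-1,0,0,0.0005,0,0,0],[-1,0,0,0,0,0,0],[-1,0,0,0,0,0,0]],
])

```text
t: 16.7
tool_pos: [614.3, 85.6, 86.9]
eef_rot: [[0.988, 0.154, 0.0], [0.154, -0.988, 0.0], [0.0, -0.0, -1.0]]
ft_force: [0.3, -0.2, -0.2]
finger_gap: 23.3
finger_force: 24.0
```

>>> play_rows([
  [[-1,0,0,0.0007,0,0,0],[-1,0,0,0.0007,0,0,0],[-1,0,0,0,0,0,0],[-1,0,0,0,0,0,0]],
])

```text
t: 17.03
tool_pos: [614.4, 85.6, 85.7]
eef_rot: [[0.988, 0.154, 0.0], [0.154, -0.988, 0.0], [0.0, -0.0, -1.0]]
ft_force: [-1.1, -0.1, 2.4]
finger_gap: 23.2
finger_force: 24.1
```

```bash
python3 -c "
from h import *
st()"
```

```text
t17.03 u620.28 v-10.05 (rail y 20.0) z85.67 f u-1.11 v0.03 z2.37 tq [-0.01  0.24  0.01] 24.11432236433029
```

The foot met the floor at the predicted height, TCP 85.7 mm against 85.6 expected. I'll release and retreat straight up.

>>> play_rows([
  [[-0.4,0,0,0,0,0,0],[-0.3,0,0,0,0,0,0],[-0.1,0,0,0,0,0,0],[0.2,0,0,0,0,0,0],[0.5,0,0,0,0,0,0],[0.8,0,0,0,0,0,0],[0.8,0,0,0,0,0,0],[0.8,0,0,-0.008,0,0,0],[0.8,0,0,-0.016,0,0,0],[0.8,0,0,-0.016,0,0,0],[0.8,0,0,-0.016,0,0,0],[0.8,0,0,-0.016,0,0,0],[0.8,0,0,-0.016,0,0,0],[0.8,0,0,-0.01,0,0,0],[0.8,0,0,0,0,0,0],[0.8,0,0,0,0,0,0]],
])

```text
t: 18.37
tool_pos: [614.4, 85.7, 183.8]
eef_rot: [[0.988, 0.154, 0.001], [0.154, -0.988, 0.0], [0.001, -0.0, -1.0]]
ft_force: [0.0, 0.2, -0.6]
finger_gap: 77.1
finger_force: 0.0
```

Run:
```python
from h import *
st()
for c in ['wrist','scene','side']:
    im,P=cloud(c); u=P[...,:2]@ex; v=P[...,:2]@ey; z=P[...,2]
    m=(z>88)&(z<150)&(np.hypot(u-619,v+10)<25)
    top=m&(z>115)
    print(c,m.sum(),'zmax',np.percentile(z[m],[50,98]).round(1),'uv lo',[np.percentile(q[m&(z<100)],[3,97]).round(1) if (m&(z<100)).any() else None for q in (u,v)],'hi',[np.percentile(q[top],[2,98]).round(1) if top.any() else None for q in (u,v)])
    ca=im[100:300,130:390] if c!='wrist' else im[50:350,60:450]
    cv2.imwrite('pics/e_%s.png'%c,cv2.resize(ca,(400,300))[...,::-1])
a=[cv2.imread('pics/e_%s.png'%c) for c in ('wrist','scene')]; cv2.imwrite('pics/e.png',np.hstack(a))
```

```text
t18.37 u620.31 v-9.99 (rail y 20.0) z183.83 f u0.04 v0.15 z-0.59 tq [ 0.01 -0.03  0.  ] 0.0
wrist 972 zmax [119.3 120.8] uv lo [array([623.1, 630.9]), array([-20.7,   0.5])] hi [array([609.4, 630.4]), array([-21. ,  -0.1])]
scene 155 zmax [111.3 121.3] uv lo [array([607.6, 630.2]), array([-22.6,  -9.1])] hi [array([609.2, 630. ]), array([-22.7,  -1.6])]
side 160 zmax [111.8 121.8] uv lo [array([607.7, 627.9]), array([-11.8,   3.6])] hi [array([608.4, 628.9]), array([-20.5,   3.5])]
```

View pics/e.png

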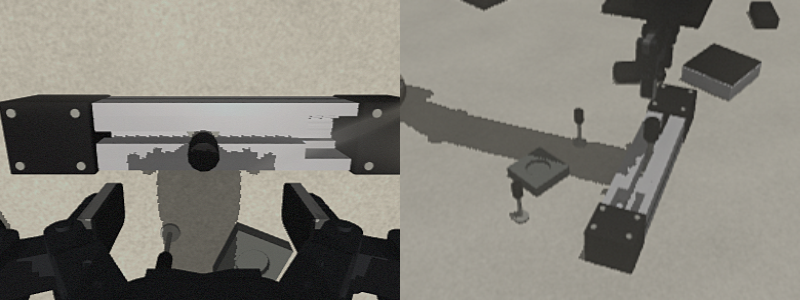

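The pin stands upright in the slot at (203,150). Its knob top is about 120–121 mm, which matches the 10 mm floor plus 110 mm, and the park block is empty. Handing in.

```bash
python3 -c "
from plant import *
print(job_done())"
```

```text
the job is handed in; nothing more can be done
None
```

The large pin now stands upright and released in the hidden pocket, about 20 mm along the rail. Its foot is on the pocket floor: contact came at the predicted height, and the knob top is at about 120–121 mm against 120 expected. The grip on the knob read up to 25.0 N, right at the limit, while wrist force readings stayed under 6 N. I handed the job in at about 18.5 s of the 61 s allowed and got no verdict back.

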